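# Swap the housings at the curing lamp and hold its shutter open

## Task

The potted housing standing on the round plate in front of the curing lamp is done and the one on the waiting stand is next: swap them, so that each stands upright and centred on the other's round plate. Then, with both let go, pull the lamp's spring-return shutter sideways by its upright grip until the pointer fin on it is in line with the fixed mark fin on the lamp, and finish holding it there (it springs shut if let go). Do not knock either housing over, and leave the other things on the bench where they are.

Things in the scene. Friction and masses are not known exactly. Their poses are not given: they have to be found in the camera images.
- lamp: Fixed curing lamp. Origin: on the bench under the centre of its round plate (80 mm across, top 10 mm above the bench, on a base plate 100 mm wide). x points from the round plate to the grey housing (x 85 to 185 mm, y -115 to 135 mm, 90 mm high), whose window and shutter face the round plate. z up; the shutter opens to the lamp's +y.
- shutter: Spring-return slide on the lamp. Origin: on the housing's top, 90 mm above the bench, under its upright black grip (24 mm along x, 16 along y, from 10 to 56 mm above the origin; carriage below 30 x 40 mm). Axes as the lamp's. Starts shut, slides to +y, 95 mm at most; the spring pulls with 4.5 N when shut plus 0.09 N per mm. The mark is 45 to 75 mm out.
- pointer (a point): Top of the pointer fin on the shutter: a dark steel fin 5 mm thick along y, 12 mm along x, its top 24 mm above the lamp housing, 46 mm to +x of the grip's middle. Moves with the shutter.
- mark: The fixed mark on the back edge of the lamp's top. Origin: on top of the lamp housing under the mark fin. Axes as the lamp's.
- mark_tip (a point): Top of the mark fin, a dark steel fin of the same size and height as the pointer, clamped to the lamp. The pointer passes 16 mm in front of it (to -x); they are in line when their y in the lamp's axes is equal.
- stand: Waiting stand, fixed: a 100 x 100 mm plate with a round plate 80 mm across, top 10 mm above the bench. Origin: on the bench under its centre. A clear strip of bench, room enough to set one housing down, lies halfway between this round plate and the lamp's.
- wide: Wide potted housing: plain grey upright cylinder 54 mm across, 62 mm high, with a 12 mm brass stub, 6 mm high, on top; 0.18 to 0.34 kg. Origin: centre of its underside. Starts on one of the two round plates.
- slim: Slim potted housing: plain grey upright cylinder 38 mm across, 85 mm high, with the same stub on top; 0.13 to 0.25 kg. Origin: centre of its underside. Starts on the other round plate.
- spray: Bystander: aluminium spray can, 60 mm across, 190 mm high. Origin: centre of its underside.
- tape: Bystander: roll of clear tape lying flat, 90 mm across, 24 mm high. Origin: centre of its underside.
- carton: Bystander: small carton 80 x 80 mm, 60 mm high. Origin: centre of its underside.
- driver: Bystander: screwdriver lying on the bench. Origin: its middle.
- jar: Bystander: squat white jar, 68 mm across, 80 mm high. Origin: centre of its underside.
- wrench: Bystander: wrench lying on the bench. Origin: its middle.

How it is judged (in metres and radians):
On the way:
1. the two housings stand upright on each other's round plates, let go, with the shutter still shut (((horizontal distance between wide and lamp below 0.016 m and horizontal distance between slim and stand below 0.016 m) or (horizontal distance between slim and lamp below 0.016 m and horizontal distance between wide and stand below 0.016 m)) and distance of each of wide, slim from where it was at the start of the episode above 0.1 m and angle between each of wide, slim's own z axis and vertical below 0.1 rad and height (world z) of wide between 0.005 and 0.015 m and linear speed of each of wide, slim below 0.02 m/s and contact force between each of wide, slim and the fingers below 0.1 N and height (world z) of slim between 0.005 and 0.015 m and y of pointer in the frame of mark_tip below -0.03 m), for 0.2 s.
At the end, for the whole second after the job is handed in: Each housing stands upright, let go and at rest on the round plate where the other one started (centre within 16 mm of the plate's centre), and the fingers hold the shutter still, at more than 2 N, with its pointer within 6 mm of the mark along the slide; nothing else props the shutter (((horizontal distance between wide and lamp below 0.016 m and horizontal distance between slim and stand below 0.016 m) or (horizontal distance between slim and lamp below 0.016 m and horizontal distance between wide and stand below 0.016 m)) and distance of each of wide, slim from where it was at the start of the episode above 0.1 m and angle between each of wide, slim's own z axis and vertical below 0.1 rad and height (world z) of wide between 0.005 and 0.015 m and linear speed of each of wide, slim below 0.02 m/s and contact force between each of wide, slim and the fingers below 0.1 N and height (world z) of slim between 0.005 and 0.015 m and y of pointer in the frame of mark_tip between -0.006 and 0.006 m and linear speed of shutter below 0.01 m/s and contact force between shutter and the fingers above 2 N and contact force between shutter and wide below 0.1 N and contact force between shutter and slim below 0.1 N and contact force between shutter and spray below 0.1 N and contact force between shutter and tape below 0.1 N and contact force between shutter and carton below 0.1 N and contact force between shutter and driver below 0.1 N and contact force between shutter and jar below 0.1 N and contact force between shutter and wrench below 0.1 N); the arm keeps its last pose, push and grip.
It fails at once if a housing is knocked over (angle between any of wide, slim's own z axis and vertical above 0.6 rad).
It fails at once if another thing on the bench is pushed more than 40 mm or tipped over (distance of any of spray, tape, carton, driver, jar, wrench from where it was at the start of the episode above 0.04 m or angle between any of spray, jar, carton's own z axis and vertical above 0.5 rad).
It also fails if it takes over 72 s, if anything falls off the work surface, if the arm or the gripper's body presses on something with over 40 N, if the wrist force passes 120 N, or if a joint passes its speed limit or range.

## Robot

A 6-joint arm with a two-finger parallel gripper is mounted at the origin on the work surface. World frame = base frame: x ahead of the robot, y to its left, z up, the work surface at z = 0. Lengths are in mm, angles in rad, forces in N, time in s.
With the tool pointing down it reaches from about 275 to 750 mm from the base axis. Payload 10.2 kg.
Tool frame: the origin (TCP) lies at the very end of the fingers, on their centre line; the grasp point (between the pads) lies 19 mm behind it; z points along the fingers, y is the line along which they close (so a half turn about z gives the same grasp; the last joint's range is limited). The gripper opens to 85 mm and grips with 20 to 120 N. Pads are 22 mm wide; open, the fingers measure 114 mm over their backs; the gripper's body (76 mm by 85 mm) begins 54 mm behind the grasp point. The pads swing forward as they close: fully open they stand 13 mm farther back than shut.
Start: joints at [0.971, 0.313, 1.498, -0, 1.331, -0.223], TCP at [193.185, 488.171, 231.294] pointing down, gripper open.
Joint ranges: [-2.94, 2.94], [-0.97, 2.17], [0.19, 2.56], [-1.23, 4.37], [0.02, 3.11], [-2.88, 2.88]. Speed limits (rad/s): [2.39, 2.39, 3.01, 3.14, 3.14, 3.14].

## Interface

Orientations are given as a unit quaternion [w, x, y, z].
In Python, from rig import * gives the robot as it stands. The module is installed in compiled form; this text tells all that it offers.
- The arm moves only by the shell command python3 -m crank 'ROWS' [FORCE]. ROWS is JSON, a list that holds one entry, the list of rows, each a list of 7 numbers: the shift along the tool's x, y, z in units of 25 mm (1.0 is 25 mm), then the turn, a rotation vector about the tool's x, y, z in units of 8 degrees (1.0 is 8 degrees), then the finger opening in mm, from 0 to 85.4. A call has exactly 8 rows; each row shifts and turns the commanded pose from where the row before left it, along the tool's axes as they then stand; what a row does not reach is not made up. A row lasts 1/10 s, in which the tool goes at most 50 mm and 8.59 degrees, less where a joint would pass 70% of its speed; a pose out of reach is approached as far as the arm can. A call is refused whole if a number of a shift passes 1 or a number of a turn 1, either way. A call with a gripper value outside its range is refused whole. The fingers move at their own pace and stop on an object; FORCE is the grip in N (left out, the last holds). Time passes only in rows, so rows that do not move let the fingers close, or fill a call up. It gives the time, the measured TCP pose, the force, the opening and the grip force at its end, in the units of the state.
- sense(): the state, without advancing time (a new reading comes with each control period).
- capture(name): name is "scene" or "top" or "wrist"; returns the picture (400x640x3 uint8, blue, green, red); there is no depth.
- camera_model(name): a dict with "fx", "fy", "cx", "cy" (pixels), "k1" (the pictures are not rectified: a ray, as slopes to the right and down, at radius r is drawn at 1 + k1 r^2 times it, then the intrinsics apply), "world_from_camera" (4x4, takes a point from camera to world coordinates); the wrist camera has in their place "T_tool_cam" (4x4, takes a point from camera to tool coordinates, whose origin is the TCP and whose axes are the flange's). Camera axes: x right, y up, looking along -z (the intrinsics and any distortion apply to the point x, -y, -z); pixel columns grow to the right and rows downward; lengths in mm; the calibration is good to about 2 mm. A picture is of the moment at which its call begins: read the wrist's pose just before it. camera_model takes no time and is no camera call.
- finish_job(): hands the job in; it is judged then, once.
The state is a dict: "time_s": time; "joints": joint angles; "dq": joint speeds; "tau": joint torques, N m; "eef_pos": TCP position; "ee_rot": TCP orientation; "force": force on the tool from outside, world axes, zero at the start; "wrist_torque": the same for the moment, N m; "grip_width": opening from 0.0 (shut) to 1.0 (fully open); "grip_force": force on a finger pad.
Only numpy, scipy, OpenCV 4.12 (cv2) and the standard library are available. Lean on these libraries where they do the work, as an engineer would, in place of code of your own. Each camera call takes 0.05 s, during which the arm holds its last target. There are 200 camera calls.

## Working session

There is one attempt and no reset: what is moved stays moved. The work goes in short steps, Python scripts to look and compute and a shell command to move; the robot and the scene stay as the last step left them, time stands still between calls to the robot, and variables do not carry over. Pictures are saved under pics/ and viewed, at most 10 in all, crops included, and the job is handed in when it is done.

```bash
mkdir -p pics; python3 - <<'E'
from rig import *
import cv2,numpy as np
for n in("scene","top"):
    cv2.imwrite(f"pics/{n}0.png",capture(n)); m=camera_model(n); print(n,{k:(np.round(v,3).tolist()) for k,v in m.items()})
print(sense()); print(camera_model("wrist"))
E
```

```text
scene {'fx': 406.025, 'fy': 406.025, 'cx': 318.287, 'cy': 199.785, 'k1': 0.031, 'world_from_camera': [[-0.259, -0.515, 0.817, 1365.07], [0.966, -0.14, 0.218, 238.525], [0.003, 0.846, 0.533, 653.277], [0.0, 0.0, 0.0, 1.0]]}
top {'fx': 508.549, 'fy': 508.549, 'cx': 315.755, 'cy': 202.342, 'k1': 0.014, 'world_from_camera': [[-0.007, 0.987, -0.161, 295.106], [-1.0, -0.005, 0.016, 26.644], [0.015, 0.161, 0.987, 1644.557], [0.0, 0.0, 0.0, 1.0]]}
{'time_s': 0.1, 'joints': array([ 9.70599742e-01,  3.13384428e-01,  1.49833505e+00, -1.08243700e-05,
        1.33103984e+00, -2.23412709e-01]), 'dq': array([ 4.10872036e-04, -3.04982151e-03, -2.24893697e-03, -6.71834043e-05,
        1.19921717e-03,  2.62032477e-04]), 'tau': array([ 4.03005790e-03, -4.12903512e+01, -2.60139030e+01, -3.22238031e-05,
        3.04834954e-03,  4.19513435e-05]), 'eef_pos': array([193.0506445 , 487.96947128, 230.80704858]), 'ee_rot': array([-2.28668536e-04,  1.87278230e-01,  9.82306736e-01, -5.36667289e-04]), 'force': array([ 1.46469669,  0.20545495, -0.38188853]), 'wrist_torque': array([ 0.02684776, -0.03306982,  0.0229141 ]), 'grip_force': 0.0, 'grip_width': 0.9974780737508498}
{'fx': 317.7629322983632, 'fy': 317.7629322983632, 'cx': 318.7563203539685, 'cy': 197.73975949820675, 'k1': -0.05689907001402639, 'T_tool_cam': array([[ 9.95227304e-04,  9.46328239e-01,  3.23205622e-01,
         8.30493093e+01],
       [ 9.99999505e-01, -9.38794588e-04, -3.30498529e-04,
         7.97565807e-01],
       [-9.33640227e-06,  3.23205791e-01, -9.46328704e-01,
        -1.43740783e+02],
       [ 0.00000000e+00,  0.00000000e+00,  0.00000000e+00,
         1.00000000e+00]])}
```

View pics/top0.png

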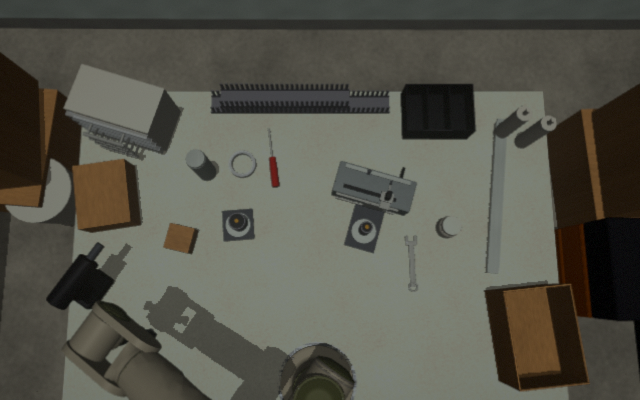

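View pics/scene0.png

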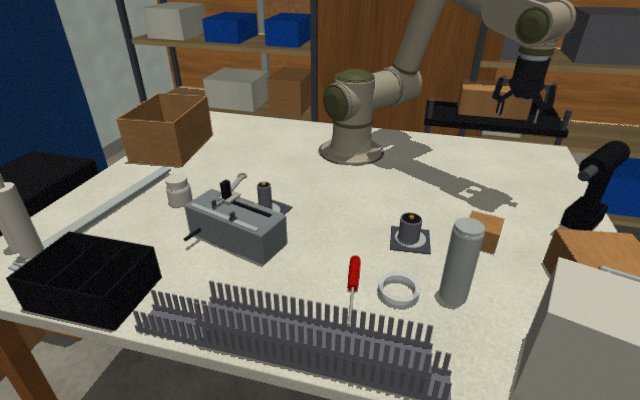

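Wide stands on the stand (238,224) and slim on the lamp's plate (365,230), with the lamp housing at about (375,187). I'll enlarge the top view.

```bash
cat > h.py <<'E'
from rig import *
import cv2,numpy as np
from scipy.spatial.transform import Rotation as R
def K(m): return np.array([[m["fx"],0,m["cx"]],[0,m["fy"],m["cy"]],[0,0,1]]),np.array([m["k1"],0,0,0.])
def wfc(m,s=None):
    if "world_from_camera" in m: return m["world_from_camera"]
    T=np.eye(4); q=s["ee_rot"]; T[:3,:3]=R.from_quat(np.r_[q[1:],q[0]]).as_matrix(); T[:3,3]=s["eef_pos"]
    return T@m["T_tool_cam"]
def p2w(m,uv,z,s=None):
    k,d=K(m); T=wfc(m,s)
    n=cv2.undistortPoints(np.array([[uv]],float),k,d)[0,0]
    r=T[:3,:3]@[n[0],-n[1],-1]; return T[:3,3]+r*(z-T[2,3])/r[2]
def w2p(m,P,s=None):
    k,d=K(m); T=np.linalg.inv(wfc(m,s)); P=np.atleast_2d(np.array(P,float))
    c=(P@T[:3,:3].T+T[:3,3])*[1,-1,-1]
    return cv2.projectPoints(c,np.zeros(3),np.zeros(3),k,d)[0][:,0]
E
python3 - <<'E'
import cv2
a=cv2.imread("pics/top0.png")[140:280,210:430]
cv2.imwrite("pics/top0c.png",cv2.resize(a,None,fx=3.6,fy=3.6,interpolation=cv2.INTER_CUBIC))
E
```

```text
(no output)
```

View pics/top0c.png

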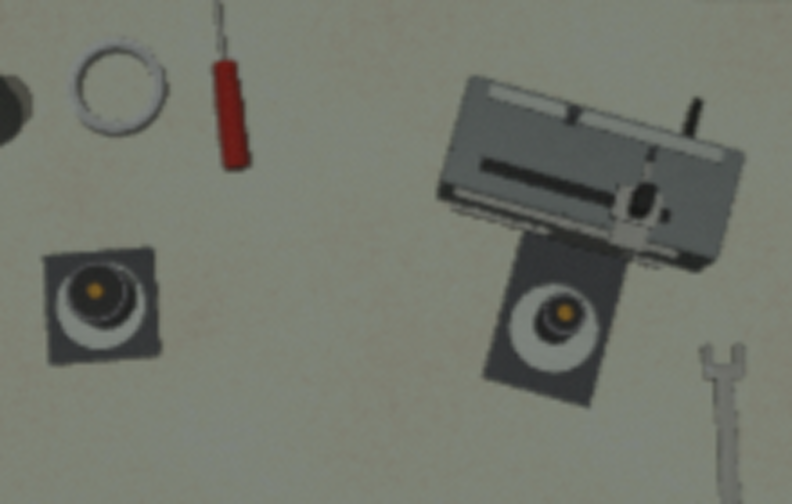

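```bash
python3 - <<'E'
from h import *
m=camera_model("top")
for n,x,y,z in [("stand",101,305.5,10),("lampplate",554,328,10),("wide stub",95,290,78),("slim stub",566,313,101),("backL",475,76,90),("backR",743,152,90),("frontL",438,188,90),("mark",572,110,114),("pointer",651,150,114),("grip",646,192,146),("lbaseA",484,376,0),("lbaseB",590,406,0),("squareA",49,364,3),("squareB",160,354,3),("tape",118,88,24),("driverend",237,168,5)]:
    print(n,p2w(m,(210+x/3.6-.36,140+y/3.6-.36),z).round(1))
E
```

```text
stand [491.2 252.6  10. ]
lampplate [ 468.6 -153.5   10. ]
wide stub [496.5 248.5  78. ]
slim stub [ 471.7 -154.   101. ]
backL [681.3 -80.6  90. ]
backR [ 612.7 -312.5   90. ]
frontL [582.1 -47.1  90. ]
mark [ 645.1 -161.7  114. ]
pointer [ 609.9 -228.5  114. ]
grip [ 567.6 -217.9  146. ]
lbaseA [426.7 -90.6   0. ]
lbaseB [ 399.3 -185.4    0. ]
squareA [439.6 299.    3. ]
squareB [448. 200.   3.]
tape [687.7 238.7  24. ]
driverend [617.2 131.9   5. ]
```

The crop puts the lamp's y axis 16.3° off world y. The plates are near (491,253) and (469,-153), and all of these fit the sizes given. Next I turn the tool to the lamp's yaw and go above the stand.

```bash
python3 -m crank '[[[0,0,0,0,0,-0.65,85],[-0.94,-0.38,0,0,0,0,85],[-0.94,-0.38,0,0,0,0,85],[-0.94,-0.38,0,0,0,0,85],[-0.94,-0.38,0,0,0,0,85],[-0.94,-0.38,0,0,0,0,85],[-0.94,-0.38,0,0,0,0,85],[-0.94,-0.38,0,0,0,0,85]]]' 40
python3 -m crank '[[[-0.94,-0.38,0,0,0,0,85],[-0.94,-0.38,0,0,0,0,85],[-0.94,-0.38,0,0,0,0,85],[-0.94,-0.38,0,0,0,0,85],[-0.94,-0.38,0,0,0,0,85],[-0.94,-0.38,0,0,0,0,85],[-0.94,-0.38,0,0,0,0,85],[-0.94,-0.38,0,0,0,0,85]]]'
python3 - <<'E'
from h import *
m=camera_model("wrist");s=sense();a=capture("wrist");np.save("s1",s,allow_pickle=True)
cv2.imwrite("pics/w1.png",a);print(s["eef_pos"],s["ee_rot"],s["time_s"])
E
```

```text
time_s: 0.9
eef_pos: [332.9, 377.2, 231.0]
ee_rot: [-0.0, 0.143, 0.99, -0.0]
force: [-0.5, 0.1, -0.0]
grip_width: 0.993
grip_force: 0.0
time_s: 1.7
eef_pos: [491.8, 251.2, 230.9]
ee_rot: [-0.0, 0.143, 0.99, -0.0]
force: [0.8, 0.1, -0.0]
grip_width: 0.998
grip_force: 0.0
[491.77471013 251.22707521 230.93628036] [-3.47559534e-04  1.42549710e-01  9.89787573e-01 -1.41923890e-04] 1.7
```

View pics/w1.png

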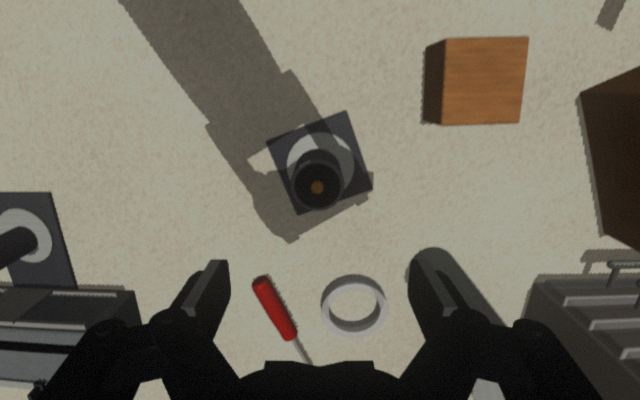

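Wide's brass stub is at (317,187). The stand's base corners are at (266,143), (346,111), (372,187) and (298,215), and the lamp's plate shows at the left edge.

```bash
python3 - <<'E'
from h import *
m=camera_model("wrist");s=np.load("s1.npy",allow_pickle=True).item()
print("stub",p2w(m,(317,187),78,s))
c=[p2w(m,p,5,s) for p in [(266,143),(346,111),(372,187),(298,215)]]
print(np.round(c,1),np.mean(c,0), [np.linalg.norm(c[i]-c[i-1]) for i in range(4)])
# fit of cylinder rim: dark ellipse of top
print("rim", [p2w(m,p,72,s).round(1) for p in [(292,180),(344,180)]])
print(w2p(m,[[491,252.5,10],[493,250,10]],s))
E
```

```text
stub [498.40581502 248.33084637  78.        ]
[[451.5 199.8   5. ]
 [442.7 298.5   5. ]
 [538.3 305.9   5. ]
 [548.  208.5   5. ]] [495.12150159 253.16183819   5.        ] [np.float64(96.91742152823696), np.float64(99.05370675230378), np.float64(95.92778817307808), np.float64(97.93978851655422)]
rim [array([486.3, 226.1,  72. ]), array([500.7, 275.4,  72. ])]
[[318.95603494 163.34697802]
 [317.38959943 165.53855993]]
```

```bash
python3 -m crank '[[[-0.25,-0.04,0.95,0,0,0,85],[0,0,1,0,0,0,85],[0,0,1,0,0,0,85],[0,0,1,0,0,0,85],[0,0,1,0,0,0,85],[0,0,1,0,0,0,85],[0,0,1,0,0,0,85],[0,0,0.8,0,0,0,85]]]'
python3 -m crank '[[[0,0,0.3,0,0,0,85],[0,0,0.06,0,0,0,70],[0,0,0,0,0,0,60],[0,0,0,0,0,0,50],[0,0,0,0,0,0,45],[0,0,0,0,0,0,40],[0,0,0,0,0,0,40],[0,0,0,0,0,0,40]]]' 40
```

```text
time_s: 2.55
eef_pos: [496.1, 249.2, 35.9]
ee_rot: [-0.001, 0.143, 0.99, -0.0]
force: [0.4, -0.5, 0.3]
grip_width: 0.997
grip_force: 0.0
time_s: 3.35
eef_pos: [497.5, 249.5, 29.7]
ee_rot: [0.001, 0.142, 0.99, 0.0]
force: [-1.1, -0.9, 6.8]
grip_width: 0.627
grip_force: 42.7
```

```bash
python3 -m crank '[[[0,0,-0.6,0,0,0,40],[0,0,-0.9,0,0,0,40],[-0.2,-0.8,0,0,0,0,40],[-0.2,-1,0,0,0,0,40],[-0.2,-1,0,0,0,0,40],[-0.2,-1,0,0,0,0,40],[-0.2,-1,0,0,0,0,40],[-0.2,-1,0,0,0,0,40]]]'
python3 -m crank '[[[-0.2,-1,0,0,0,0,40],[-0.2,-0.7,0,0,0,0,40],[0,-0.35,0,0,0,0,40],[0,0,0.6,0,0,0,40],[0,0,0.6,0,0,0,40],[0,0,0.4,0,0,0,40],[0,0,0,0,0,0,40],[0,0,0,0,0,0,40]]]'
```

```text
time_s: 4.15
eef_pos: [484.3, 100.8, 66.0]
ee_rot: [-0.0, 0.142, 0.99, -0.0]
force: [0.1, -0.2, -2.8]
grip_width: 0.626
grip_force: 43.0
time_s: 4.95
eef_pos: [480.0, 49.9, 26.3]
ee_rot: [0.0, 0.142, 0.99, 0.0]
force: [0.4, 0.3, -2.5]
grip_width: 0.621
grip_force: 43.0
```

```bash
python3 -m crank '[[[0,0,0.1,0,0,0,40],[0,0,0.1,0,0,0,40],[0,0,0.05,0,0,0,40],[0,0,0,0,0,0,40],[0,0,0,0,0,0,55],[0,0,0,0,0,0,70],[0,0,0,0,0,0,85],[0,0,0,0,0,0,85]]]'
python3 -m crank '[[[0,0,0,0,0,0,85],[0,0,-0.5,0,0,0,85],[0,0,-1,0,0,0,85],[0,0,-1,0,0,0,85],[0,0,-1,0,0,0,85],[0,0,-1,0,0,0,85],[0,0,-1,0,0,0,85],[0,0,-1,0,0,0,85]]]'
```

```text
time_s: 5.75
eef_pos: [480.0, 49.7, 19.9]
ee_rot: [0.0, 0.143, 0.99, 0.0]
force: [0.5, 0.2, -0.4]
grip_width: 0.994
grip_force: 0.0
time_s: 6.55
eef_pos: [479.7, 49.8, 184.4]
ee_rot: [0.0, 0.143, 0.99, 0.0]
force: [0.6, 0.4, -0.0]
grip_width: 1.0
grip_force: 0.0
```

```bash
python3 -m crank '[[[-0.245,-0.99,-0.25,0,0,0,85],[-0.245,-0.99,-0.25,0,0,0,85],[-0.245,-0.99,-0.25,0,0,0,85],[-0.245,-0.99,-0.25,0,0,0,85],[-0.245,-0.99,-0.25,0,0,0,85],[-0.245,-0.99,-0.25,0,0,0,85],[-0.245,-0.99,-0.25,0,0,0,85],[-0.245,-0.99,-0.15,0,0,0,85]]]'
python3 -m crank '[[[0,0,0,0,0,0,85],[0,0,0,0,0,0,85],[0,0,0,0,0,0,85],[0,0,0,0,0,0,85],[0,0,0,0,0,0,85],[0,0,0,0,0,0,85],[0,0,0,0,0,0,85],[0,0,0,0,0,0,85]]]'
python3 - <<'E'
from h import *
m=camera_model("wrist");s=sense();a=capture("wrist");np.save("s2",s,allow_pickle=True)
cv2.imwrite("pics/w2.png",a);print(s["eef_pos"])
E
```

```text
time_s: 7.35
eef_pos: [470.8, -155.1, 231.3]
ee_rot: [0.001, 0.143, 0.99, -0.0]
force: [0.6, -0.0, 0.5]
grip_width: 0.994
grip_force: 0.0
time_s: 8.15
eef_pos: [471.0, -154.0, 229.8]
ee_rot: [-0.0, 0.142, 0.99, 0.0]
force: [-0.1, -0.0, 0.7]
grip_width: 0.996
grip_force: 0.0
[ 471.01828453 -153.99203203  229.76493531]
```

View pics/w2.png

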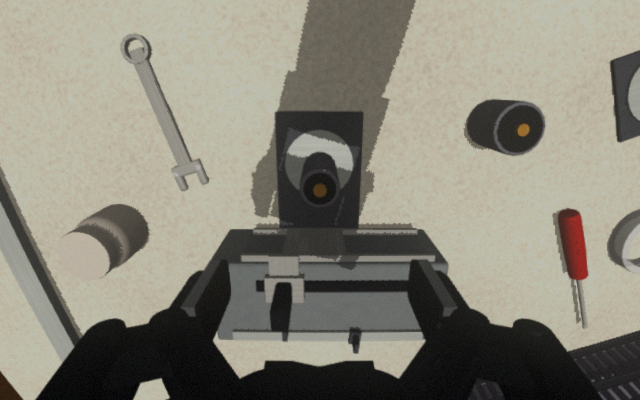

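The slim stub is at (319,190). The lamp's base plate edges run (275,112)–(363,112), the round plate spans columns 284–355, and its top is at row 130. The yaw lines up with the lamp.

```bash
python3 - <<'E'
from h import *
m=camera_model("wrist");s=np.load("s2.npy",allow_pickle=True).item()
print("stub",p2w(m,(319.5,190),101,s))
L,Rr,T=[p2w(m,p,10,s) for p in [(284,164),(355.5,164),(320,129.5)]]
ya=np.array([.282,.959,0]);xa=np.array([.959,-.282,0])
print(L,Rr,np.linalg.norm(L-Rr),T,"centre est",T+40*xa,(L+Rr)/2)
c=[p2w(m,p,5,s) for p in [(275.5,112),(363,112)]];print(c,np.linalg.norm(c[1]-c[0]),np.degrees(np.arctan2(*(c[1]-c[0])[:2])))
print("wide",p2w(m,(523.5,130),68,s))
print("mark",p2w(m,(352,329),114,s),"pointer",p2w(m,(284,334),114,s),"grip",p2w(m,(284,286),146,s))
print("front top edge",p2w(m,(320,262),90,s))
E
```

```text
stub [ 474.06853492 -153.29193931  101.        ]
[ 459.37587445 -191.98856467   10.        ] [ 482.85065242 -111.83881123   10.        ] 83.51675387331261 [ 433.01855171 -140.50236738   10.        ] centre est [ 471.37855171 -151.78236738   10.        ] [ 471.11326344 -151.91368795   10.        ]
[array([ 400.64803867, -183.30400537,    5.        ]), array([428.37818624, -88.62337505,   5.        ])] 98.6579081597028 16.32429952275685
wide [480.92126668  51.4037773   68.        ]
mark [ 621.5723408  -161.96172214  114.        ] pointer [ 608.2513993  -230.40567791  114.        ] grip [ 533.21152861 -201.755879    146.        ]
front top edge [ 551.05239746 -175.22412074   90.        ]
```

```bash
python3 -m crank '[[[-0.1,0.04,0.95,0,0,0,85],[0,0,1,0,0,0,85],[0,0,1,0,0,0,85],[0,0,1,0,0,0,85],[0,0,1,0,0,0,85],[0,0,1,0,0,0,85],[0,0,1,0,0,0,85],[0,0,0.45,0,0,0,85]]]'
python3 -m crank '[[[0,0,0,0,0,0,75],[0,0,0,0,0,0,60],[0,0,0,0,0,0,50],[0,0,0,0,0,0,40],[0,0,0,0,0,0,30],[0,0,0,0,0,0,25],[0,0,0,0,0,0,25],[0,0,0,0,0,0,25]]]' 40
```

```text
time_s: 9.0
eef_pos: [472.9, -153.4, 43.0]
ee_rot: [-0.001, 0.143, 0.99, 0.001]
force: [0.5, -0.1, 0.5]
grip_width: 0.995
grip_force: 0.0
time_s: 9.8
eef_pos: [474.2, -154.1, 45.8]
ee_rot: [0.001, 0.143, 0.99, -0.0]
force: [-1.9, -0.2, 6.0]
grip_width: 0.434
grip_force: 39.5
```

```bash
python3 -m crank '[[[0,0,-0.5,0,0,0,25],[0,0,-1,0,0,0,25],[0,0,-1,0,0,0,25],[0,0,-1,0,0,0,25],[0,0,-0.5,0,0,0,25],[0.2,0.8,0,0,0,0,25],[0.24,1,0,0,0,0,25],[0.24,1,0,0,0,0,25]]]'
python3 -m crank '[[[0.24,1,0,0,0,0,25],[0.24,1,0,0,0,0,25],[0.24,1,0,0,0,0,25],[0.24,1,0,0,0,0,25],[0.24,1,0,0,0,0,25],[0.24,1,0,0,0,0,25],[0.24,1,0,0,0,0,25],[0.24,1,0,0,0,0,25]]]'
python3 -m crank '[[[0.24,1,0,0,0,0,25],[0.24,1,0,0,0,0,25],[0.24,1,0,0,0,0,25],[0.24,1,0,0,0,0,25],[0.2,0.7,0,0,0,0,25],[0.1,0.34,0,0,0,0,25],[0,0,0,0,0,0,25],[0,0,0,0,0,0,25]]]'
```

```text
time_s: 10.6
eef_pos: [477.0, -81.1, 145.6]
ee_rot: [0.0, 0.143, 0.99, -0.0]
force: [1.2, 0.3, -1.1]
grip_width: 0.439
grip_force: 40.4
time_s: 11.4
eef_pos: [487.3, 124.7, 145.6]
ee_rot: [0.0, 0.143, 0.99, 0.0]
force: [0.1, -1.2, -0.5]
grip_width: 0.434
grip_force: 40.4
time_s: 12.2
eef_pos: [492.8, 252.7, 145.0]
ee_rot: [-0.0, 0.143, 0.99, -0.0]
force: [-0.6, -0.6, -2.0]
grip_width: 0.435
grip_force: 40.4
```

```bash
python3 -m crank '[[[0,0,0.8,0,0,0,25],[0,0,1,0,0,0,25],[0,0,1,0,0,0,25],[0,0,0.7,0,0,0,25],[0,0,0.2,0,0,0,25],[0,0,0.1,0,0,0,25],[0,0,0.1,0,0,0,25],[0,0,0,0,0,0,25]]]'
python3 -m crank '[[[0,0,0.04,0,0,0,25],[0,0,0,0,0,0,25],[0,0,0,0,0,0,40],[0,0,0,0,0,0,55],[0,0,0,0,0,0,70],[0,0,0,0,0,0,85],[0,0,0,0,0,0,85],[0,0,0,0,0,0,85]]]'
python3 -m crank '[[[0,0,-0.5,0,0,0,85],[0,0,-1,0,0,0,85],[0,0,-1,0,0,0,85],[0,0,-1,0,0,0,85],[0,0,-1,0,0,0,85],[0,0,-1,0,0,0,85],[0,0,-1,0,0,0,85],[0,0,-1,0,0,0,85]]]'
python3 - <<'E'
from h import *
m=camera_model("wrist");s=sense();a=capture("wrist");np.save("s3",s,allow_pickle=True)
cv2.imwrite("pics/w3.png",a);print(s["eef_pos"])
E
```

```text
time_s: 13.0
eef_pos: [493.2, 253.2, 47.9]
ee_rot: [0.0, 0.143, 0.99, 0.0]
force: [-0.5, 0.6, -1.7]
grip_width: 0.435
grip_force: 40.4
time_s: 13.8
eef_pos: [492.9, 253.3, 46.3]
ee_rot: [0.0, 0.143, 0.99, 0.0]
force: [-0.3, 0.2, -0.2]
grip_width: 0.997
grip_force: 0.0
time_s: 14.6
eef_pos: [492.6, 253.3, 235.9]
ee_rot: [0.0, 0.143, 0.99, 0.0]
force: [-0.2, -0.0, 0.3]
grip_width: 0.995
grip_force: 0.0
[492.61140979 253.30368682 235.93261993]
```

View pics/w3.png

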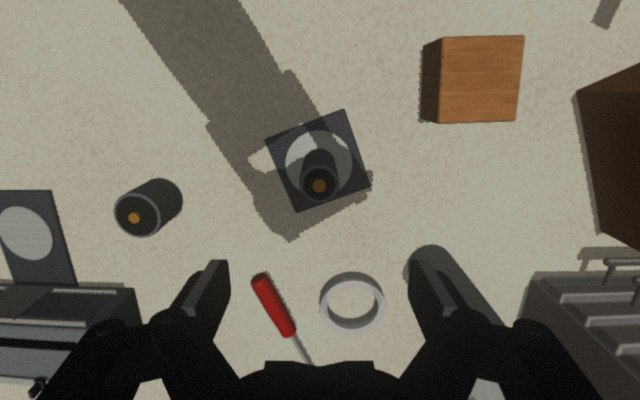

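Slim stands upright on the stand, with its stub at (319,186) and the plate spanning columns 285–354. Wide is on the bench with its stub at (134,217).

```bash
python3 - <<'E'
from h import *
m=camera_model("wrist");s=np.load("s3.npy",allow_pickle=True).item()
print("stub",p2w(m,(319,186),101,s),"wide",p2w(m,(134,217),68,s))
L,Rr,T=[p2w(m,p,10,s) for p in [(285.5,164),(354,164),(319,129.5)]]
xa=np.array([.959,-.282,0])
print("stand c",T+40*xa,(L+Rr)/2,np.linalg.norm(L-Rr))
c=[p2w(m,p,5,s) for p in [(265,141.5),(344.5,109),(371,186),(297,213)]];print(np.mean(c,0))
E
```

```text
stub [493.85859212 254.14247097 101.        ] wide [480.49962945  49.81790179  68.        ]
stand c [493.58211386 254.28458021  10.        ] [494.29252084 255.06099392  10.        ] 81.36499128817694
[495.17495553 254.32001466   5.        ]
```

```bash
python3 -m crank '[[[-0.22,-0.95,0.1,0,0,0,85],[-0.23,-1,0.3,0,0,0,85],[-0.23,-1,0.3,0,0,0,85],[-0.23,-1,0.3,0,0,0,85],[-0.23,-1,0.3,0,0,0,85],[-0.23,-1,0.3,0,0,0,85],[-0.23,-1,0.3,0,0,0,85],[-0.22,-1,0.1,0,0,0,85]]]'
python3 -m crank '[[[0,0,0.65,0,0,0,85],[0,0,1,0,0,0,85],[0,0,1,0,0,0,85],[0,0,1,0,0,0,85],[0,0,1,0,0,0,85],[0,0,1,0,0,0,85],[0,0,0.7,0,0,0,85],[0,0,0.3,0,0,0,85]]]'
python3 -m crank '[[[0,0,0,0,0,0,75],[0,0,0,0,0,0,65],[0,0,0,0,0,0,55],[0,0,0,0,0,0,45],[0,0,0,0,0,0,40],[0,0,0,0,0,0,40],[0,0,0,0,0,0,40],[0,0,0,0,0,0,40]]]' 40
```

```text
time_s: 15.45
eef_pos: [480.0, 48.8, 183.9]
ee_rot: [-0.0, 0.143, 0.99, 0.0]
force: [0.8, 0.4, -0.7]
grip_width: 0.996
grip_force: 0.0
time_s: 16.25
eef_pos: [480.0, 49.9, 16.8]
ee_rot: [-0.001, 0.143, 0.99, -0.0]
force: [0.6, 0.2, -0.6]
grip_width: 0.997
grip_force: 0.0
time_s: 17.05
eef_pos: [481.0, 49.8, 18.8]
ee_rot: [0.001, 0.142, 0.99, -0.0]
force: [-1.6, 0.7, 6.2]
grip_width: 0.624
grip_force: 41.4
```

```bash
python3 -m crank '[[[0,0,-0.7,0,0,0,40],[0,0,-1.1,0,0,0,40],[-0.24,-0.9,0,0,0,0,40],[-0.24,-1,0,0,0,0,40],[-0.24,-1,0,0,0,0,40],[-0.24,-1,0,0,0,0,40],[-0.24,-1,0,0,0,0,40],[-0.24,-1,0,0,0,0,40]]]'; python3 -m crank '[[[0,0,-0.7,0,0,0,40],[0,0,-1,0,0,0,40],[-0.24,-0.9,0,0,0,0,40],[-0.24,-1,0,0,0,0,40],[-0.24,-1,0,0,0,0,40],[-0.24,-1,0,0,0,0,40],[-0.24,-1,0,0,0,0,40],[-0.24,-1,0,0,0,0,40]]]'
```

```text
time_s: 17.85
eef_pos: [473.2, -102.9, 60.5]
ee_rot: [0.0, 0.143, 0.99, -0.0]
force: [0.8, -0.1, -3.3]
grip_width: 0.625
grip_force: 43.4out of range
```

The first call was refused (a value over 1) and the second ran as planned. I'll continue from here.

```bash
python3 -m crank '[[[-0.23,-1,0,0,0,0,40],[-0.23,-0.66,0,0,0,0,40],[0,-0.3,0,0,0,0,40],[0,0,0,0,0,0,40],[0,0,0.6,0,0,0,40],[0,0,0.4,0,0,0,40],[0,0,0.1,0,0,0,40],[0,0,0,0,0,0,40]]]'
```

```text
time_s: 18.65
eef_pos: [470.4, -151.5, 32.3]
ee_rot: [-0.0, 0.142, 0.99, 0.0]
force: [0.4, -0.2, -3.5]
grip_width: 0.623
grip_force: 43.3
```

```bash
python3 -m crank '[[[0,0,0.08,0,0,0,40],[0,0,0.06,0,0,0,40],[0,0,0,0,0,0,40],[0,0,0,0,0,0,55],[0,0,0,0,0,0,70],[0,0,0,0,0,0,85],[0,0,0,0,0,0,85],[0,0,0,0,0,0,85]]]'
python3 -m crank '[[[0,0,-0.5,0,0,0,85],[0,0,-1,0,0,0,85],[0,0,-1,0,0,0,85],[0,0,-1,0,0,0,85],[0,0,-1,0,0,0,85],[0,0,-1,0,0,0,85],[0,0,-1,0,0,0,85],[0,0,-1,0,0,0,85]]]'
python3 -m crank '[[[0.4,0,-1,0,0,0,85],[0.8,0,-1,0,0,0,85],[0.4,0,0,0,0,0,85],[0,0,0,0,0,0,85],[0,0,0,0,0,0,85],[0,0,0,0,0,0,85],[0,0,0,0,0,0,85],[0,0,0,0,0,0,85]]]'
python3 - <<'E'
from h import *
m=camera_model("wrist");s=sense();a=capture("wrist");np.save("s4",s,allow_pickle=True)
cv2.imwrite("pics/w4.png",a);print(s["eef_pos"])
E
```

```text
time_s: 19.45
eef_pos: [470.6, -152.2, 29.1]
ee_rot: [0.0, 0.143, 0.99, -0.0]
force: [0.2, -0.2, 1.0]
grip_width: 0.995
grip_force: 0.0
time_s: 20.25
eef_pos: [470.3, -151.9, 218.6]
ee_rot: [0.0, 0.143, 0.99, -0.0]
force: [-0.4, 0.3, -0.6]
grip_width: 0.994
grip_force: 0.0
time_s: 21.05
eef_pos: [432.3, -140.8, 266.1]
ee_rot: [-0.0, 0.143, 0.99, 0.0]
force: [-0.2, 0.4, -0.6]
grip_width: 0.995
grip_force: 0.0
[ 432.29438657 -140.84163031  266.08641364]
```

View pics/w4.png

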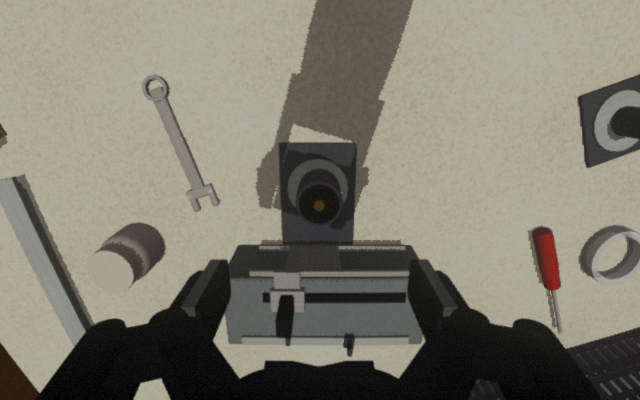

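Wide stands on the lamp's plate with its stub at (319,206). I'll enlarge the shutter area.

```bash
python3 - <<'E'
from h import *
m=camera_model("wrist");s=np.load("s4.npy",allow_pickle=True).item()
print("stub",p2w(m,(319,206),78,s))
L,Rr,T=[p2w(m,p,10,s) for p in [(287,187),(349,187),(318,158)]]
print("plate",(L+Rr)/2,np.linalg.norm(L-Rr),T+40*np.array([.959,-.282,0]))
a=cv2.imread("pics/w4.png")[235:360,225:425]; a=cv2.convertScaleAbs(a,alpha=1.6,beta=20)
cv2.imwrite("pics/w4c.png",cv2.resize(a,None,fx=4,fy=4,interpolation=cv2.INTER_CUBIC))
E
```

```text
stub [ 470.89763434 -150.91815544   78.        ]
plate [ 469.12400395 -151.69955561   10.        ] 81.53689682772861 [ 470.39510873 -152.08307907   10.        ]
```

View pics/w4c.png

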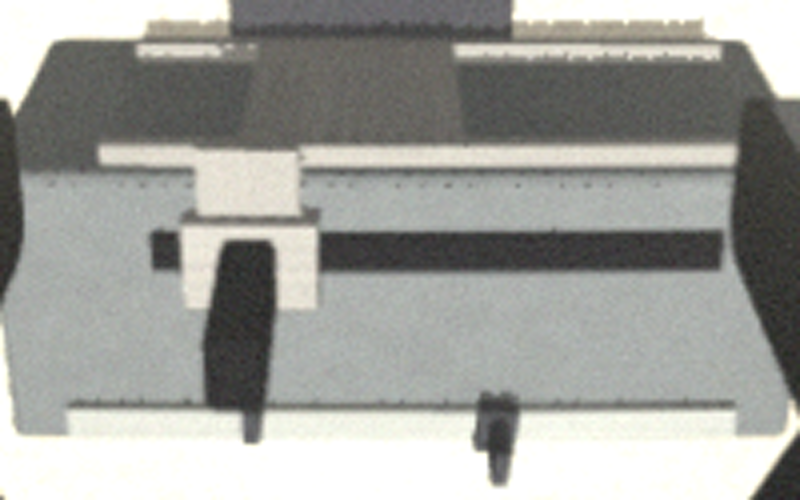

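```bash
python3 - <<'E'
from h import *
m=camera_model("wrist");s=np.load("s4.npy",allow_pickle=True).item()
t=np.radians(16.35);xa=np.array([np.cos(t),-np.sin(t)]);ya=np.array([np.sin(t),np.cos(t)]);o=np.array([470.5,-152])
for n,x,y,z in [("carL f",183,227,100),("carR f",319,227,100),("carL b",187,306,100),("carR b",319,308,100),("grip base front",247,241,100),("grip top backL",205,407,146),("grip top backR",266,408,146),("pointer tip back",252,441,114),("mark tip back",500,484,114),("topL back",15,432,90),("topR back",787,432,90),("topL fr",35,172,90),("slot L",151,250,90)]:
    p=p2w(m,(225+x/4-.375,235+y/4-.375),z,s)[:2]
    print(n,p.round(1),"lamp",((p-o)@xa).round(1),((p-o)@ya).round(1))
E
```

```text
carL f [ 548.1 -232. ] lamp 97.0 -54.9
carR f [ 559.  -194.3] lamp 96.8 -15.7
carL b [ 574.7 -240.1] lamp 124.7 -55.2
carR b [ 586.2 -202.7] lamp 125.3 -16.1
grip base front [ 557.8 -215.7] lamp 101.7 -36.6
grip top backL [ 573.6 -228. ] lamp 120.3 -43.9
grip top backR [ 578.3 -212.8] lamp 120.5 -28.0
pointer tip back [ 616.3 -232.3] lamp 162.5 -36.0
mark tip back [ 653.2 -165.8] lamp 179.2 38.2
topL back [ 613.6 -314. ] lamp 182.9 -115.2
topR back [683.8 -75.9] lamp 183.2 133.0
topL fr [ 524.4 -271.2] lamp 85.3 -99.2
slot L [ 559.5 -247.7] lamp 112.3 -66.8
```

The numbers agree with the drawing: carriage 40 mm wide, grip at lamp (110,-36), pointer y -36 and mark y +38. So the pull is about 74 mm.

```bash
python3 -m crank '[[[-0.75,-0.18,0,0,0,0,85],[-0.75,-0.18,0,0,0,0,85],[-0.75,-0.18,0,0,0,0,85],[-0.75,-0.18,0,0,0,0,85],[-0.75,-0.18,0,0,0,0,85],[-0.75,-0.18,0,0,0,0,85],[-0.75,-0.18,0,0,0,0,85],[-0.75,-0.17,0,0,0,0,85]]]'
python3 -m crank '[[[0,0,0.8,0,0,0,85],[0,0,1,0,0,0,85],[0,0,1,0,0,0,85],[0,0,1,0,0,0,85],[0,0,1,0,0,0,85],[0,0,1,0,0,0,85],[0,0,0.4,0,0,0,85],[0,0,0,0,0,0,85]]]'
```

```text
time_s: 21.9
eef_pos: [566.7, -217.9, 266.2]
ee_rot: [-0.0, 0.143, 0.99, 0.0]
force: [0.3, -0.4, 1.5]
grip_width: 0.993
grip_force: 0.0
time_s: 22.7
eef_pos: [565.6, -217.2, 110.4]
ee_rot: [-0.001, 0.143, 0.99, 0.001]
force: [0.9, 0.3, 0.5]
grip_width: 0.996
grip_force: 0.0
```

```bash
python3 -m crank '[[[0,0,0,0,0,0,70],[0,0,0,0,0,0,50],[0,0,0,0,0,0,35],[0,0,0,0,0,0,25],[0,0,0,0,0,0,18],[0,0,0,0,0,0,10],[0,0,0,0,0,0,5],[0,0,0,0,0,0,5]]]' 60
```

```text
time_s: 23.5
eef_pos: [565.9, -218.1, 112.1]
ee_rot: [0.0, 0.143, 0.99, -0.001]
force: [-4.0, -4.9, 4.2]
grip_width: 0.179
grip_force: 59.1
```

```bash
python3 -m crank '[[[0,0.2,0,0,0,0,5],[0,0.5,0,0,0,0,5],[0,0.5,0,0,0,0,5],[0,0.5,0,0,0,0,5],[0,0.5,0,0,0,0,5],[0,0.4,0,0,0,0,5],[0,0.2,0,0,0,0,5],[0,0,0,0,0,0,5]]]'
python3 - <<'E'
from h import *
ya=np.array([.2815,.9596]);s=sense();print((s["eef_pos"][:2]-[565.9,-218.1])@ya,s["force"])
cv2.imwrite("pics/t5.png",capture("top"));cv2.imwrite("pics/s5.png",capture("scene"))
ms=camera_model("scene");mt=camera_model("top")
P=[[644,-164,114],[604,-230,114]];print(w2p(ms,P),w2p(mt,P))
a=cv2.imread("pics/s5.png")[170:280,160:310];a=cv2.resize(a,None,fx=5,fy=5,interpolation=cv2.INTER_CUBIC)
cv2.imwrite("pics/s5c.png",cv2.convertScaleAbs(a,alpha=1.5,beta=15))
E
```

```text
time_s: 24.3
eef_pos: [585.7, -151.3, 112.1]
ee_rot: [0.0, 0.142, 0.99, -0.001]
force: [-4.8, -9.5, 4.9]
grip_width: 0.179
grip_force: 59.2
69.70944214324788 [-4.81935441 -9.45337668  4.92297579]
[[232.7096688  211.81924378]
 [215.18695291 199.2625242 ]] [[369.27114233 170.55325294]
 [391.01793952 183.17480658]]
```

View pics/s5c.png

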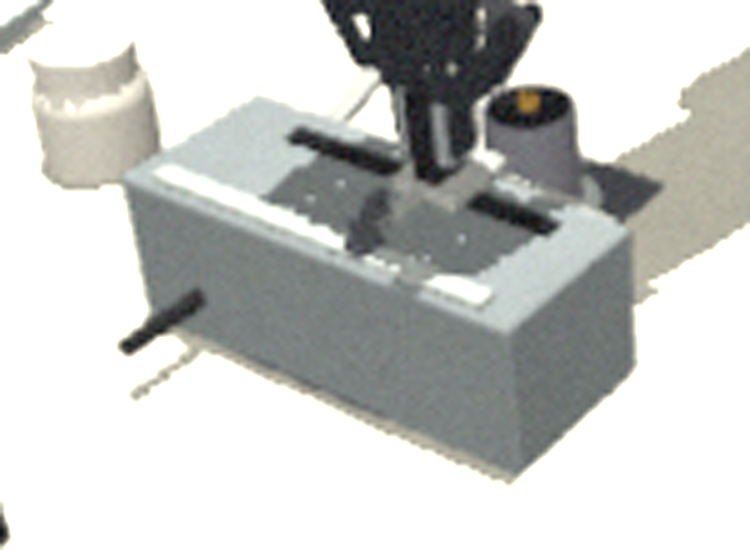

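At 70 mm of pull the spring reads about 10.6 N and the grip holds. I'll pull the last ~4.7 mm, then check the fins in an averaged close-up from both fixed cameras.

```bash
python3 -m crank '[[[0,0.1,0,0,0,0,5],[0,0.09,0,0,0,0,5],[0,0,0,0,0,0,5],[0,0,0,0,0,0,5],[0,0,0,0,0,0,5],[0,0,0,0,0,0,5],[0,0,0,0,0,0,5],[0,0,0,0,0,0,5]]]'
python3 - <<'E'
from h import *
s=sense();print(s["eef_pos"],(s["eef_pos"][:2]-[565.9,-218.1])@[.2815,.9596])
o=[]
for n,x,y in(("scene",216,194),("top",352,153)):
    a=np.mean([capture(n).astype(float) for _ in range(10)],0); np.save("avg_"+n,a)
    c=a[y:y+37,x:x+33]; c=255*np.clip((c-c.min())/(np.percentile(c,97)-c.min()),0,1)**.6
    o.append(cv2.resize(c.astype(np.uint8),None,fx=12,fy=12,interpolation=cv2.INTER_CUBIC))
cv2.imwrite("pics/f.png",np.hstack(o))
ms=camera_model("scene");mt=camera_model("top")
t=np.radians(16.35);xa=np.array([np.cos(t),-np.sin(t)]);ya=np.array([np.sin(t),np.cos(t)])
for n,lx,ly in(("pointer",156,38),("mark",172,38),("mark+10",172,48)):
  for z in(90,114):
    P=np.r_[np.array([470.5,-152])+lx*xa+ly*ya,z]
    print(n,z,((w2p(ms,P)[0]-[216,194]+.5)*12).round(),((w2p(mt,P)[0]-[352,153]+.5)*12+[396,0]).round())
E
```

```text
time_s: 25.2
eef_pos: [586.8, -147.5, 112.1]
ee_rot: [0.0, 0.143, 0.99, -0.001]
force: [-5.3, -9.6, 5.2]
grip_width: 0.179
grip_force: 59.2
[ 586.84449309 -147.47519014  112.10371802] 73.66744234219823
pointer 90 [268. 287.] [582. 286.]
pointer 114 [256. 188.] [593. 267.]
mark 90 [215. 326.] [598. 229.]
mark 114 [202. 226.] [609. 208.]
mark+10 90 [253. 341.] [561. 218.]
mark+10 114 [241. 241.] [571. 198.]
```

View pics/f.png

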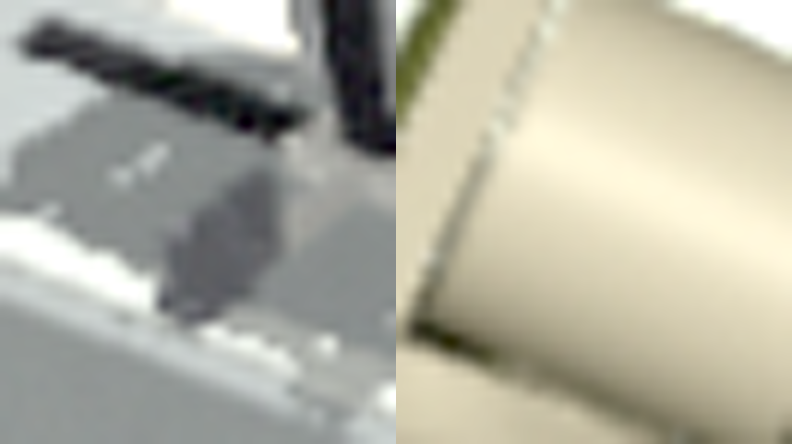

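The top view is hidden by the arm. In the scene view the two fins merge into one band at crop (160–283, 165–320), which is what alignment should look like. I'll check that numerically.

```bash
python3 - <<'E'
from h import *
a=np.load("avg_scene.npy").mean(2).round().astype(int); b=cv2.imread("pics/scene0.png").mean(2).round().astype(int)
print("now cols 226..244");print("\n".join(f"{r} "+" ".join(f"{v:3d}" for v in a[r,226:245]) for r in range(203,226)))
print("start");print("\n".join(f"{r} "+" ".join(f"{v:3d}" for v in b[r,226:245]) for r in range(206,226)))
print("start pointer 205..");print("\n".join(f"{r} "+" ".join(f"{v:3d}" for v in b[r,204:226]) for r in range(190,216)))
E
```

```text
now cols 226..244
203  68  67  68  64  56  40  24  23  12  14   9  13  12  12  20  36  66  83  26
204  67  68  68  70  66  64  60  56  41  21   9  15  11  10  25  55  80  81  37
205  68  68  69  68  70  69  69  67  63  60  55  42  20  59  94  81  87  79  42
206  68  69  89 102  69  69  68  68  68  69  67  63  55  69 102  96  91  83  73
207  68  88 106  84  69  69  71  69  68  69  68  63  64  76  96  97  95  92  90
208 100  77  84  67  69  69  68  68  68  64  55  47  52  69  84  96 103  91  87
209  84  67  67  68  67  68  67  66  57  49  43  39  44  60  71  78  89  86  83
210  68  70  68  68  68  67  66  61  51  39  38  37  43  60  77  82  82  83  81
211  69  67  68  67  67  64  54  47  45  42  37  38  42  61  83  84  82  80  77
212  68  68  68  68  71  64  42  41  41  43  38  38  41  63  83  80  81  75  70
213  68  69  66  61  60  57  39  39  42  42  39  37  39  59  81  80  75  70  67
214  68  68  67  60  45  44  39  40  40  44  42  45  43  56  76  71  69  68  67
215  79  70  66  60  42  41  39  40  40  41  42  43  46  59  70  68  68  67  66
216 135  87  84  72  45  41  39  39  39  3
[... 4075 characters left out ...]
 101  77  59  64  95 123 123 123 123 123 122 124 123 124
209 167 167 166 166 161 161 153 142 112  71  85 112 116 124 124 126 127 127 124 127 124 122
210 147 161 168 168 166 167 166 163 150 133 131 127 124 122 123 125 123 124 125 125 123 123
211 109 117 131 146 161 167 166 167 165 164 161 155 142 128 124 123 123 120 122 123 124 124
212 111 112 107 112 127 145 162 166 168 166 168 163 161 157 151 144 126 122 122 121 123 125
213 110 119 118 116 118 116 120 132 145 161 168 168 166 168 167 162 153 141 126 125 126 122
214  88  97 104 115 119 113 108 107 108 124 148 160 166 167 165 165 163 161 157 153 142 128
215  71  75  83  92  98 110 114 116 112 105  98 120 131 146 158 167 169 166 167 166 161 154
```

```bash
python3 - <<'E'
from h import *
m=camera_model("scene")
t=np.radians(16.35);xa=np.array([np.cos(t),-np.sin(t)]);ya=np.array([np.sin(t),np.cos(t)])
def box(lx,ly):
    P=[np.r_[np.array([470.5,-152])+(lx+a)*xa+(ly+b)*ya,z] for a in(-6,6) for b in(-2.5,2.5) for z in(102,)]
    c=w2p(m,P)+.5; return c[:,0].min().round(2),c[:,0].max().round(2)
print("mark38",box(172,38),"obs 229.7 234.7")
print("ptr -36",box(156,-36),"obs 211.7 216.3")
for d in(70,72,74,76,78): print(d,box(156,-36+d),"obs right 239.5")
E
```

```text
mark38 (np.float64(230.86), np.float64(235.86)) obs 229.7 234.7
ptr -36 (np.float64(212.56), np.float64(217.47)) obs 211.7 216.3
70 (np.float64(234.11), np.float64(239.02)) obs right 239.5
72 (np.float64(234.75), np.float64(239.65)) obs right 239.5
74 (np.float64(235.38), np.float64(240.29)) obs right 239.5
76 (np.float64(236.02), np.float64(240.93)) obs right 239.5
78 (np.float64(236.66), np.float64(241.57)) obs right 239.5
```

The scene view shows the same 1.1 px camera offset on the mark and on the pointer at its start. With that taken out, the pointer is within about 1 mm of the mark, so I'm handing the job in.

```bash
python3 -c "
from rig import *
print(finish_job())"
```

```text
the job is handed in; nothing more can be done
None
```

I swapped the two housings, so slim is on the stand and wide is on the lamp's plate, each measured within about 2 mm of centre; the job is handed in with the gripper holding the shutter, its pointer about 1 mm from the mark by camera, and the verdict was not shown.

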